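Weigh two balance plugs against each other and press the heavier one into the flywheel

ROBOT

A 6-joint arm with a two-finger parallel gripper is mounted at the origin on the work surface. World frame = base frame: x ahead of the robot, y to its left, z up, the work surface at z = 0. Lengths are in m, angles in rad, forces in N, time in s.
With the tool pointing down it reaches from about 0.25 to 0.85 m from the base axis. Payload 12.5 kg.
Tool frame: the origin (TCP) lies between the finger pads, 19 mm behind the fingertips; this is the grasp point; z points along the fingers, y is the line along which they close (so a half turn about z gives the same grasp; the last joint's range is limited). The gripper opens to 93 mm and grips with 3 to 60 N. Pads are 15 mm wide; open, the fingers measure 128 mm over their backs; the gripper's body (75 mm by 188 mm) begins 65 mm behind the grasp point.
Start: joints at [1.251, 0.351, 1.652, -0, 1.139, -0.085], TCP at [0.128, 0.535, 0.237] pointing down, gripper open.
Joint ranges: [-2.75, 2.75], [-0.79, 2.1], [0.01, 2.65], [-1.57, 4.71], [0.07, 3.14], [-2.87, 2.87]. Speed limits (rad/s): [2.22, 2.22, 2.79, 3.14, 3.14, 3.14].

INTERFACE

Orientations are given as [roll, pitch, yaw] about the fixed x, y, z axes, in that order (R = Rz(yaw) Ry(pitch) Rx(roll)).
In Python, from bench import manip gives the robot as it stands. The module is installed in compiled form; this text tells all that it offers.
- The arm moves only by the tool move_arm, never from a script. Its argument "deltas" is a list of rows, each a list of 2 entries, a list of its own where there are three numbers: the shift along the tool's x, y, z in mm, then the turn, a rotation vector about the tool's x, y, z in degrees. In form: [[[x, y, z], [rx, ry, rz]], ...]. A call has 1 to 12 rows; each row shifts and turns the commanded pose from where the row before left it, along the tool's axes as they then stand; what a row does not reach is not made up. A row lasts 1/8 s, in which the tool goes at most 62.5 mm and 10.7 degrees, less where a joint would pass 70% of its speed; a pose out of reach is approached as far as the arm can. A call is refused whole if a number of a shift passes 62.5 or a number of a turn 10.7, either way. A call with a gripper value outside its range is refused whole. "hand" is the opening, from 0 (shut) to 1 (fully open), set as the call begins (left out, the last holds). The fingers move at their own pace and stop on an object; "newtons" is the grip in N (left out, the last holds). Time passes only in rows, so rows that do not move let the fingers close. It gives the time, the measured TCP pose, the force, the opening and the grip force at its end, in the units of the state.
- manip.get_state(): the state, without advancing time (a new reading comes with each control period).
- manip.get_image(name): name is "scene" or "top" or "wrist"; returns a dict with "image" (420x560x3 uint8, red, green, blue), "range_z" (420x560 float32, m along the optical axis (not along the pixel's ray), 0 where there is no reading), "fov_y" (degrees; the focal length in pixels is half the picture's height over the tangent of half this angle, whatever the lens; pixels are square), "cx", "cy" (the principal point, pixels), "k1" (the pictures are not rectified: a ray, as slopes to the right and down, at radius r is drawn at 1 + k1 r^2 times it, then the intrinsics apply), "R" (3x3) and "t" (3): a world point X has camera coordinates R X + t. Camera axes: x right, y down, z forward; pixel columns grow to the right and rows downward; lengths in m; the calibration is good to about 2 mm. A picture is of the moment at which its call begins.
- manip.finish_job(): hands the job in; it is judged then, once.
The state is a dict: "clock": time; "q": joint angles; "joint_velocities": joint speeds; "effort": joint torques, N m; "tool_pos": TCP position; "ee_rot": TCP orientation; "ft_force": force on the tool from outside, world axes, zero at the start; "wrist_torque": the same for the moment, N m; "gripper_width": finger opening in m; "grasp_force": force on a finger pad.
Only numpy, scipy, OpenCV 4.12 (cv2) and the standard library are available. Lean on these libraries where they do the work, as an engineer would, in place of code of your own. Each camera call takes 0.05 s, during which the arm holds its last target. There are 200 camera calls.

TASK

Two balance plugs look alike, but only the heavier belongs in this flywheel: set one on each pan of the counter balance, gently, let go and let the beam come to rest. Then take the plug on the side that drops and press it into the flywheel's sprung bore until its head lies flat on the boss, feel for the seat and bed the head down on the boss with at least 10 N; never bear on the balance with more than 20 N or on the boss with more than 25 N. Leave the other plug standing on its pan and the other things on the bench where they lie.

Things in the scene. Friction and masses are not known exactly. Their poses are not given: they have to be found in the camera images.
- plug_a: one of two balance plugs that look alike: turned steel, spigot 28 mm diameter x 32 mm (foot chamfered over 5 mm to 23 mm) under a round head 40 mm diameter x 22 mm; 54 mm tall. Origin under the foot, z up its axis; starts standing on the bench. One weighs 360 to 400 g, the other about 250 g; which varies. Gripped with the TCP 54 mm above the origin, the fingertips clear the head's underside
- plug_b: other of two balance plugs that look alike: turned steel, spigot 28 mm diameter x 32 mm (foot chamfered over 5 mm to 23 mm) under a round head 40 mm diameter x 22 mm; 54 mm tall. Origin under the foot, z up its axis; starts standing on the bench. One weighs 360 to 400 g, the other about 250 g; which varies. Gripped with the TCP 54 mm above the origin, the fingertips clear the head's underside
- plug_a_seat (a point): point on plug_a's axis in the plane of the head's underside, 32 mm above the foot: it meets point bore when the plug is home
- plug_b_seat (a point): the same point on plug_b
- balance: green two-pan counter balance fixed to the bench, base 290 mm long (along its y) x 85 mm; origin under its centre on the bench. The pans ride on the beam ends, 125 mm either side of the centre, and stay level at every beam angle. The pointer and scale plate over its centre reach 130 mm; all else is lower than the pans
- beam (a joint): angle of the beam: 0 level; +0.1 the right (-y) pan is down at its stop; -0.1 the left (+y) pan is down. Empty it floats level; one plug takes its pan to the stop, 12.5 mm below level; with both plugs on, the heavier side sinks (damped) in about two seconds. A pan gives way under the hand until it meets its stop
- left_pan (a point): centre of the upper face of the pan at the balance's +y end (flat steel dish, 84 mm across inside, rim 4 mm high), 98 mm above the bench when level; moves with the beam
- right_pan (a point): the same for the pan at the -y end
- flywheel: dark steel flywheel 170 mm in diameter lying flat on a black mount fixed to the bench; origin at the axle, at bench height; +x points to the counterweight boss, whose bright face is 57 mm across and is the highest part of the wheel. Rim top 50 mm, axle top 56 mm above the bench
- boss: the counterweight boss of the flywheel, part of it: bright turned cylinder 57 mm across, its flat face 58 mm above the bench around the bore; origin at the wheel's underside (14 mm above the bench) on the bore's axis, z up
- bore (a point): centre of the mouth of the boss's blind bore, in the plane of its face, 58 mm above the bench. Bore 33 mm wide, 36 mm deep, lined with 4 spring leaves funnelling to 25 mm. From 13 mm down the push climbs to a hump of 9 to 14 N at 18 mm, then is a level 4 to 9 N, over a plug's weight, until the head lands; the rise beyond that level bears on the boss, plus up to 6 N as the drag relaxes
- tape: bystander: roll of black tape, 80 mm, 22 mm high
- driver: bystander: green screwdriver
- spanner: bystander: steel spanner
- glue: bystander: white squeeze bottle with a green spout, 185 mm high
- pliers: bystander: red-handled pliers
- puller: bystander: two-legged bearing puller lying flat
Mind the look-alikes: they are no part of the job. What is shaped like the plug_b but brown or red is not meant.

How it is judged:
On the way, in this order (a step that is already met when the one before it is completed fails the run):
1. one plug stands on each pan, the robot has let go, and the beam rests on one of its stops ((((horizontal distance between plug_a and left_pan below 0.03 m and z of plug_a in the frame of left_pan between -0.004 and 0.004 m and angle between plug_a's own z axis and vertical below 0.1 rad) and (horizontal distance between plug_b and right_pan below 0.03 m and z of plug_b in the frame of right_pan between -0.004 and 0.004 m and angle between plug_b's own z axis and vertical below 0.1 rad)) or ((horizontal distance between plug_b and left_pan below 0.03 m and z of plug_b in the frame of left_pan between -0.004 and 0.004 m and angle between plug_b's own z axis and vertical below 0.1 rad) and (horizontal distance between plug_a and right_pan below 0.03 m and z of plug_a in the frame of right_pan between -0.004 and 0.004 m and angle between plug_a's own z axis and vertical below 0.1 rad))) and (value of joint beam above 0.08 rad or value of joint beam below -0.08 rad) and velocity of joint beam between -0.03 and 0.03 rad/s and contact force between each of the arm, the fingers and plug_a below 0.1 N and contact force between each of the arm, the fingers and plug_b below 0.1 N and contact force between each of the arm, the fingers and balance below 0.1 N), for 0.4 s.
2. a plug is home in the flywheel's bore and its head is bedded on the boss with at least 10 N ((((z of plug_a_seat in the frame of bore below 0.0015 m and horizontal distance between plug_a_seat and bore below 0.003 m and angle between plug_a's own z axis and vertical below 0.05 rad) and contact force between plug_a and boss above 10 N) or ((z of plug_b_seat in the frame of bore below 0.0015 m and horizontal distance between plug_b_seat and bore below 0.003 m and angle between plug_b's own z axis and vertical below 0.05 rad) and contact force between plug_b and boss above 10 N))), for 0.1 s.
At the end, for the whole second after the job is handed in: The heavier plug is in the bore: head within 1.5 mm of the boss's face, 3 mm of its centre, upright to 0.05 rad. The lighter plug stands at rest on a pan, within 30 mm of its centre, bearing on it with its own weight only (1.5 to 3.1 N) ((((z of plug_a_seat in the frame of bore below 0.0015 m and horizontal distance between plug_a_seat and bore below 0.003 m and angle between plug_a's own z axis and vertical below 0.05 rad) and linear speed of each of plug_a, plug_b below 0.02 m/s and ((horizontal distance between plug_b and left_pan below 0.03 m and z of plug_b in the frame of left_pan between -0.004 and 0.004 m and angle between plug_b's own z axis and vertical below 0.1 rad) or (horizontal distance between plug_b and right_pan below 0.03 m and z of plug_b in the frame of right_pan between -0.004 and 0.004 m and angle between plug_b's own z axis and vertical below 0.1 rad)) and contact force between plug_b and balance between 1.5 and 3.1 N) or ((z of plug_b_seat in the frame of bore below 0.0015 m and horizontal distance between plug_b_seat and bore below 0.003 m and angle between plug_b's own z axis and vertical below 0.05 rad) and linear speed of each of plug_b, plug_a below 0.02 m/s and ((horizontal distance between plug_a and left_pan below 0.03 m and z of plug_a in the frame of left_pan between -0.004 and 0.004 m and angle between plug_a's own z axis and vertical below 0.1 rad) or (horizontal distance between plug_a and right_pan below 0.03 m and z of plug_a in the frame of right_pan between -0.004 and 0.004 m and angle between plug_a's own z axis and vertical below 0.1 rad)) and contact force between plug_a and balance between 1.5 and 3.1 N))); the robot touches nothing.
It fails at once if a plug bears on the boss with more than 25 N (contact force between any of plug_a, plug_b and boss above 25 N).
It fails at once if the balance is pressed with more than 20 N (contact force between any of plug_a, plug_b, the arm, the fingers and balance above 20 N).
It fails at once if a plug is knocked over (angle between any of plug_a, plug_b's own z axis and vertical above 0.6 rad).
It fails at once if another thing on the bench is moved by more than 20 mm (distance of any of tape, driver, spanner, glue, pliers, puller from where it was at the start of the episode above 0.02 m).
It also fails if it takes over 72 s, if anything falls off the work surface, if the arm or the gripper's body presses on something with over 40 N, if the wrist force passes 120 N, or if a joint passes its speed limit or range.

## Working session

There is one attempt and no reset: what is moved stays moved. The work goes in short steps, Python scripts to look and compute and a tool call to move; the robot and the scene stay as the last step left them, time stands still between calls to the robot, and variables do not carry over. Pictures are saved under pics/ and viewed, at most 10 in all, crops included, and the job is handed in when it is done.

Besides the shell and the picture viewer there is one more tool, called after "Emit:" as name(argument=value, ...) on one line, values as JSON. move_arm: Moves the arm, as the interface text tells. Its arguments: {"type":"object","properties":{"deltas":{"type":"array"},"hand":{"type":"number"},"newtons":{"type":"number"}},"required":["deltas"]}

```bash
mkdir -p pics
cat > h.py <<'E'
from bench import manip
import numpy as np, cv2
def grab(n,save=None):
    d=manip.get_image(n); np.savez(f'{n}.npz',**d)
    if save: cv2.imwrite(f'pics/{save}.png',cv2.cvtColor(d['image'],cv2.COLOR_RGB2BGR))
    return d
def load(n): return dict(np.load(f'{n}.npz'))
def K(d):
    f=210/np.tan(np.radians(float(d['fov_y']))/2)
    return np.array([[f,0,d['cx']],[0,f,d['cy']],[0,0,1.]]),np.array([float(d['k1']),0,0,0,0])
def slopes(d,uv):
    k,c=K(d); return cv2.undistortPoints(np.array(uv,float).reshape(-1,1,2),k,c).reshape(-1,2)
def plane(d,uv,z):
    s=slopes(d,uv); r=np.c_[s,np.ones(len(s))]@d['R']; o=-d['R'].T@d['t']
    return o+r*((z-o[2])/r[:,2])[:,None]
def cloud(d):
    v,u=np.mgrid[0:420,0:560]; s=slopes(d,np.c_[u.ravel(),v.ravel()]); z=d['range_z'].ravel()
    P=(np.c_[s,np.ones(len(s))]*z[:,None]-d['t'])@d['R']; P[z==0]=np.nan
    return P.reshape(420,560,3)
E
python3 - <<'E'
from h import *
for n in('scene','top'):
    d=grab(n,n+'0'); print(n,d['fov_y'],d['k1'],-d['R'].T@d['t'])
s=manip.get_state();print({k:np.round(v,3) for k,v in s.items()})
E
```

```text
scene 53.99932191154731 -0.0631522936136336 [1.20866378 0.52523252 0.91283799]
top 50.0545799634924 -0.03677729292167812 [ 0.46593313 -0.0259285   1.19403317]
{'clock': np.float64(0.1), 'q': array([ 1.251,  0.351,  1.652, -0.   ,  1.139, -0.085]), 'joint_velocities': array([ 0.001, -0.002, -0.001,  0.   ,  0.001,  0.   ]), 'effort': array([ 0.0000e+00, -4.9803e+01, -2.8570e+01,  7.0000e-02,  2.4000e-02,
       -0.0000e+00]), 'tool_pos': array([0.128, 0.535, 0.237]), 'ee_rot': array([-3.141, -0.   ,  2.907]), 'ft_force': array([-0.1  ,  0.378, -0.305]), 'wrist_torque': array([ 0.019, -0.016, -0.055]), 'grasp_force': np.float64(0.0), 'gripper_width': np.float64(0.093)}
```

View pics/top0.png

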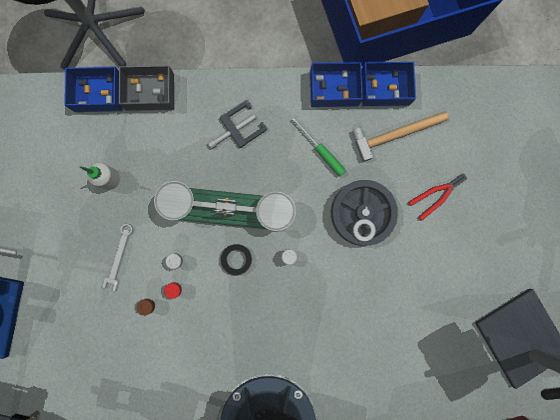

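View pics/scene0.png

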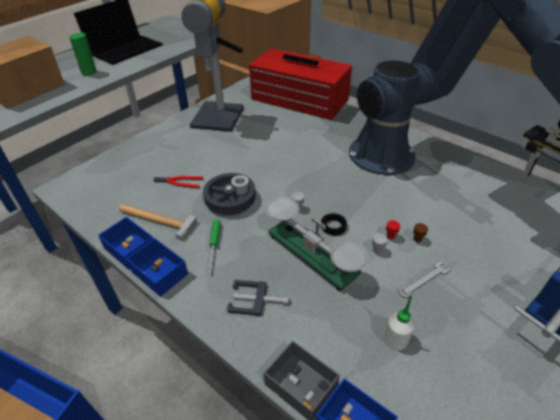

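The top view shows the plugs at (173,261) and (289,257), the pans at (173,201) and (276,211), and the boss at (364,231). The red and brown look-alikes are at (172,291) and (145,307). Next I'll measure these.

Run:
```python
from h import *
d=load('top'); P=cloud(d); im=d['image']; g=im.min(2); hsv=cv2.cvtColor(im,cv2.COLOR_RGB2HSV)
S=6
for n,(u,v),r,z in [('p1',(173,261),16,.054),('p2',(289,257),16,.054),('panL',(173,201),26,.102),('panR',(276,211),26,.102),('boss',(364,231),18,.058)]:
    c=P[v-r:v+r+1,u-r:u+r+1]; zz=c[...,2]
    m=(abs(zz-z)<.012)&np.isfinite(zz)
    q=c[m]
    crop=cv2.resize(im[v-r:v+r+1,u-r:u+r+1],None,fx=S,fy=S,interpolation=cv2.INTER_CUBIC); cg=crop.min(2)
    t,b=cv2.threshold(cg,0,255,cv2.THRESH_OTSU)
    cs,_=cv2.findContours(b,cv2.RETR_EXTERNAL,cv2.CHAIN_APPROX_NONE); k=max(cs,key=cv2.contourArea)
    e=cv2.fitEllipse(k); uv=(np.array(e[0])+.5)/S-.5+[u-r,v-r]
    print(n,'otsu',t,'uv',uv.round(1),'axes px',np.round(np.array(e[1])/S,1),'world',plane(d,[uv],z).round(4),'| depth n',m.sum(),(q.min(0)+q.max(0))/2,np.ptp(q,axis=0).round(3),np.median(q[:,2]).round(4))
# overview mosaic
vis=cv2.resize(im[160:320,90:420],None,fx=2.4,fy=2.4,interpolation=cv2.INTER_CUBIC)
cv2.imwrite('pics/crop.png',vis[...,::-1])
# flywheel hub, height of things
for n,(u,v) in dict(hub=(364,212),glue=(97,175),ptr=(226,206)).items():
    w=P[v-12:v+13,u-12:u+13].reshape(-1,3); i=np.nanargmax(w[:,2]); print(n,w[i].round(3))
```

```text
p1 otsu 129.0 uv [172.8 260.6] axes px [34.7 38.3] world [[0.4313 0.2263 0.054 ]] | depth n 204 [0.43149558 0.22606914 0.0510617 ] [0.038 0.04  0.017] 0.0536
p2 otsu 118.0 uv [290.  256.9] axes px [37.  38.9] world [[ 0.4333 -0.0685  0.054 ]] | depth n 197 [ 0.43417771 -0.06734911  0.05125471] [0.038 0.038 0.016] 0.0534
panL otsu 114.0 uv [170.6 196.8] axes px [50.8 61.9] world [[0.5876 0.2199 0.102 ]] | depth n 1216 [0.57968969 0.21343292 0.09911425] [0.094 0.097 0.015] 0.0984
panR otsu 110.0 uv [277.7 210.4] axes px [59.5 61.4] world [[ 0.548  -0.0398  0.102 ]] | depth n 1204 [ 0.54696534 -0.03571451  0.10008841] [0.093 0.093 0.017] 0.0985
boss otsu 114.0 uv [364.  229.8] axes px [21.9 22. ] world [[ 0.4969 -0.2582  0.058 ]] | depth n 618 [ 0.49920355 -0.25918584  0.05495556] [0.082 0.094 0.018] 0.0535
hub [ 0.512 -0.237  0.064]
glue [0.652 0.404 0.163]
ptr [0.55  0.092 0.133]
```

View pics/crop.png

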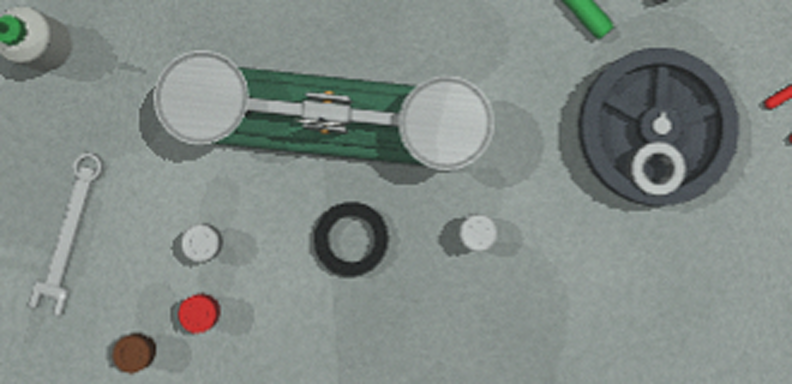

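Emit:
move_arm(deltas=[[[0, 0, 0], [0, 0, -6.72]], [[0, 0, 0], [0, 0, -6.72]], [[-38, -38.5, 0], [0, 0, 0]], [[-38, -38.5, 0], [0, 0, 0]], [[-38, -38.5, 0], [0, 0, 0]], [[-38, -38.5, 0], [0, 0, 0]], [[-38, -38.5, 0], [0, 0, 0]], [[-38, -38.5, 0], [0, 0, 0]], [[-38, -38.5, 0], [0, 0, 0]], [[-38, -38.5, 0], [0, 0, 0]], [[0, 0, 0], [0, 0, 0]], [[0, 0, 0], [0, 0, 0]]], hand=1)

```text
clock: 1.6
tool_pos: [0.4314, 0.227, 0.2372]
ee_rot: [-3.142, -0.001, 3.141]
ft_force: [0.2, 0.3, 0.2]
gripper_width: 0.0931
grasp_force: 0.0
```

Run:
```python
from h import *
d=grab('wrist','w1'); s=manip.get_state()
print(s['tool_pos'].round(4),s['ee_rot'].round(4),s['ft_force'].round(2)); print(-d['R'].T@d['t'],d['R'].round(2))
P=cloud(d); m=(abs(P[...,2]-.054)<.006); q=P[m]; print(m.sum(),(q.min(0)+q.max(0))/2,np.ptp(q,axis=0))
```

```text
[0.4311 0.2274 0.2373] [-3.1416e+00 -7.0000e-04 -3.1412e+00] [ 0.56 -0.73 -0.19]
[0.36238725 0.22668396 0.38427325] [[ 0.    1.   -0.  ]
 [ 0.97 -0.    0.25]
 [ 0.25 -0.   -0.97]]
4165 [0.46908957 0.15271764 0.05383954] [0.34553468 0.47360328 0.01157916]
```

View pics/w1.png

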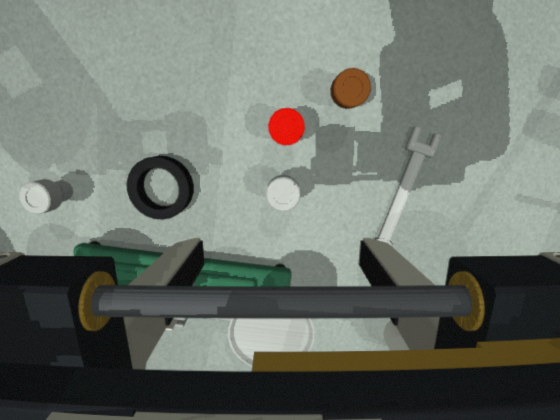

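The wrist view shows the plug at (283,192), between the open fingers. I'll take its position from there.

```bash
cat >> h.py <<'E'
def blob(d,u,v,r,z,lo=None,S=6):
    """bright blob's ellipse centre in a window, cast on the plane z"""
    crop=cv2.resize(d['image'][v-r:v+r+1,u-r:u+r+1],None,fx=S,fy=S,interpolation=cv2.INTER_CUBIC).min(2)
    t,b=cv2.threshold(crop,lo or 0,255,cv2.THRESH_BINARY if lo else cv2.THRESH_OTSU)
    k=max(cv2.findContours(b,cv2.RETR_EXTERNAL,cv2.CHAIN_APPROX_NONE)[0],key=cv2.contourArea)
    e=cv2.fitEllipse(k); uv=(np.array(e[0])+.5)/S-.5+[u-r,v-r]
    return uv.round(1),np.round(np.array(e[1])/S,1),plane(d,[uv],z)[0].round(4)
E
python3 - <<'E'
from h import *
d=load('wrist');P=cloud(d)
for u,v,r in((283,192,24),(40,197,24)):
    c=P[v-r:v+r+1,u-r:u+r+1];q=c[abs(c[...,2]-.054)<.004];print(len(q),(q.min(0)+q.max(0))/2,np.ptp(q,axis=0),q.mean(0))
    for lo in(150,170,185): print(lo,blob(d,u,v,r,.054,lo))
E
```

```text
950 [0.42872538 0.2286866  0.05283598] [0.03925987 0.03862181 0.00551785] [0.42865594 0.22878908 0.05322344]
150 (array([279.7, 197.9]), array([43.8, 58.3]), array([0.4334, 0.2249, 0.054 ]))
170 (array([282.4, 194.3]), array([32.3, 33.2]), array([0.4294, 0.2279, 0.054 ]))
185 (array([282.5, 194.2]), array([31. , 31.9]), array([0.4293, 0.2281, 0.054 ]))
838 [ 0.43356818 -0.06378203  0.0532646 ] [0.03907308 0.04060395 0.00641243] [ 0.43242056 -0.06241269  0.05328606]
150 (array([ 34.3, 201. ]), array([43.7, 59.9]), array([ 0.4365, -0.064 ,  0.054 ]))
170 (array([ 33.2, 198.8]), array([28.3, 32.9]), array([ 0.4339, -0.0649,  0.054 ]))
185 (array([ 34.7, 198.3]), array([24.3, 28.4]), array([ 0.4333, -0.0627,  0.054 ]))
```

Emit:
move_arm(deltas=[[[1, 0, 40], [0, 0, 0]], [[0, 0, 50], [0, 0, 0]], [[0, 0, 50], [0, 0, 0]], [[0, 0, 30], [0, 0, 0]], [[0, 0, 12.5], [0, 0, 0]], [[0, 0, 0], [0, 0, 0]], [[0, 0, 0], [0, 0, 0]]], hand=1)

```text
clock: 2.52
tool_pos: [0.4314, 0.2274, 0.0561]
ee_rot: [3.141, 0.002, -3.141]
ft_force: [0.2, -0.9, 0.9]
gripper_width: 0.0928
grasp_force: 0.0
```

Emit:
move_arm(deltas=[[[0, 0, 0], [0, 0, 0]], [[0, 0, 0], [0, 0, 0]], [[0, 0, 0], [0, 0, 0]], [[0, 0, 0], [0, 0, 0]], [[0, 0, 0], [0, 0, 0]], [[0, 0, 0], [0, 0, 0]]], hand=0, newtons=30)

```text
clock: 3.28
tool_pos: [0.4309, 0.2269, 0.0549]
ee_rot: [3.141, 0.0, 3.141]
ft_force: [0.1, 0.0, -0.7]
gripper_width: 0.0397
grasp_force: 29.8
```

Emit:
move_arm(deltas=[[[0, 0, -30], [0, 0, 0]], [[0, 0, -50], [0, 0, 0]], [[0, 0, -50], [0, 0, 0]], [[0, 0, -15], [0, 0, 0]], [[-30, -3, 0], [0, 0, 0]], [[-40, -4, 0], [0, 0, 0]], [[-40, -4, 0], [0, 0, 0]], [[-37, -3, 0], [0, 0, 0]], [[0, 0, 0], [0, 0, 0]], [[0, 0, 0], [0, 0, 0]], [[0, 0, 0], [0, 0, 0]]])

```text
clock: 4.65
tool_pos: [0.577, 0.2129, 0.1995]
ee_rot: [-3.141, -0.001, -3.141]
ft_force: [0.1, -0.2, -2.8]
gripper_width: 0.0394
grasp_force: 29.8
```

Run:
```python
from h import *
d=grab('wrist','w2'); s=manip.get_state()
print(s['tool_pos'].round(4),s['ft_force'].round(2),s['gripper_width'])
```

```text
[0.5771 0.213  0.1998] [-0.56 -0.05 -3.14] 0.03900808359921447
```

View pics/w2.png

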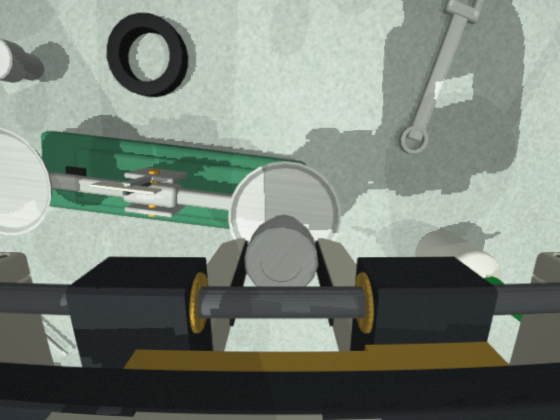

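The held plug's head is at (281,255), and the left pan is centred near (286,216). I'll check the pan against the TCP.

Run:
```python
from h import *
d=load('wrist');P=cloud(d); c=P[150:280,215:360]; q=c[abs(c[...,2]-.099)<.006]
print(plane(d,[(286,162),(230,213),(341,213),(286,216)],.102).round(4)); print(len(q),q.min(0),q.max(0))
# circle fit on pan boundary pixels (near-side edge of the depth mask)
m=(abs(P[...,2]-.1)<.006).astype(np.uint8); m[:, :215]=0; m[:,360:]=0; m[:150]=0
u=np.arange(232,340,3); v=[np.argmax(m[:,i]) for i in u]; X=plane(d,np.c_[u,v][np.array(v)>0],.102)
A=np.c_[2*X[:,:2],np.ones(len(X))]; s=np.linalg.lstsq(A,(X[:,:2]**2).sum(1),rcond=None)[0]; print(s[:2],np.sqrt(s[2]+s[0]**2+s[1]**2))
k=c[abs(c[...,2]-.17)<.4]; h=P[225:285,240:325].reshape(-1,3); h=h[(h[:,2]>.18)&(h[:,2]<.21)]; print('head',len(h),h.min(0),h.max(0))
```

```text
[[0.5309 0.2164 0.102 ]
 [0.5737 0.1692 0.102 ]
 [0.5736 0.2632 0.102 ]
 [0.5763 0.2166 0.102 ]]
6246 [0.52999643 0.16794692 0.09518006] [0.60348291 0.26209099 0.10383483]
[0.57814022 0.21540115] 0.047833255798948614
head 4370 [0.5553831  0.1885341  0.18012433] [0.58901656 0.23754533 0.20998212]
```

Emit:
move_arm(deltas=[[[-1, 2, 25], [0, 0, 0]], [[0, 0, 17], [0, 0, 0]], [[0, 0, 3], [0, 0, 0]], [[0, 0, 2], [0, 0, 0]], [[0, 0, 2], [0, 0, 0]], [[0, 0, 2], [0, 0, 0]], [[0, 0, 2], [0, 0, 0]], [[0, 0, 2], [0, 0, 0]], [[0, 0, 2], [0, 0, 0]], [[0, 0, 1], [0, 0, 0]], [[0, 0, 0], [0, 0, 0]], [[0, 0, 0], [0, 0, 0]]])

```text
clock: 6.2
tool_pos: [0.5788, 0.2148, 0.1419]
ee_rot: [3.142, -0.0, 3.141]
ft_force: [0.2, 0.7, -3.1]
gripper_width: 0.0394
grasp_force: 29.8
```

Emit:
move_arm(deltas=[[[0, 0, 0.6], [0, 0, 0]], [[0, 0, 0.5], [0, 0, 0]], [[0, 0, 0], [0, 0, 0]], [[0, 0, 0], [0, 0, 0]]])

```text
clock: 6.7
tool_pos: [0.5788, 0.2148, 0.1408]
ee_rot: [3.142, -0.0, 3.141]
ft_force: [-0.2, 0.9, -2.7]
gripper_width: 0.0395
grasp_force: 29.8
```

Emit:
move_arm(deltas=[[[0, 0, 0.5], [0, 0, 0]], [[0, 0, 0.5], [0, 0, 0]], [[0, 0, 0], [0, 0, 0]], [[0, 0, 0], [0, 0, 0]]])

```text
clock: 7.2
tool_pos: [0.5791, 0.2148, 0.1403]
ee_rot: [3.141, 0.001, 3.141]
ft_force: [-0.9, -1.0, 5.9]
gripper_width: 0.0392
grasp_force: 29.9
```

Emit:
move_arm(deltas=[[[0, 0, -0.4], [0, 0, 0]], [[0, 0, 0], [0, 0, 0]]])

```text
clock: 7.45
tool_pos: [0.579, 0.2148, 0.1403]
ee_rot: [3.142, 0.0, 3.141]
ft_force: [-0.2, -0.4, 4.4]
gripper_width: 0.0395
grasp_force: 29.9
```

Emit:
move_arm(deltas=[[[0, 0, 0], [0, 0, 0]], [[0, 0, 0], [0, 0, 0]], [[0, 0, 0], [0, 0, 0]], [[0, 0, 0], [0, 0, 0]], [[0, 0, -20], [0, 0, 0]], [[0, 0, -40], [0, 0, 0]], [[0, 0, -40], [0, 0, 0]], [[0, 0, 0], [0, 0, 0]]], hand=1)

```text
clock: 8.45
tool_pos: [0.58, 0.2152, 0.2434]
ee_rot: [3.14, 0.005, 3.141]
ft_force: [0.5, 0.2, -0.4]
gripper_width: 0.0934
grasp_force: 0.0
```

Emit:
move_arm(deltas=[[[24.3, -46.8, 0], [0, 0, 0]], [[24.3, -46.8, 0], [0, 0, 0]], [[24.3, -46.8, 0], [0, 0, 0]], [[24.3, -46.8, 0], [0, 0, 0]], [[24.3, -46.8, 0], [0, 0, 0]], [[24.3, -46.8, 0], [0, 0, 0]], [[0, 0, 0], [0, 0, 0]], [[0, 0, 0], [0, 0, 0]], [[0, 0, 0], [0, 0, 0]]])

```text
clock: 9.57
tool_pos: [0.4333, -0.0651, 0.2399]
ee_rot: [3.141, -0.0, -3.141]
ft_force: [-0.3, -0.7, -0.3]
gripper_width: 0.0929
grasp_force: 0.0
```

Run:
```python
from h import *
s=manip.get_state(); print(s['tool_pos'].round(4),s['ft_force'].round(2))
d=grab('wrist','w3'); P=cloud(d)
v,u=np.where(abs(P[...,2]-.054)<.004); q=P[v,u]; k=(abs(q[:,0]-.433)<.03)&(abs(q[:,1]+.066)<.03); q=q[k]
print(k.sum(),u[k].mean(),v[k].mean(),(q.min(0)+q.max(0))/2,np.ptp(q,axis=0))
print(blob(d,int(u[k].mean()),int(v[k].mean()),24,.054,175))
t=grab('top','t3');P=cloud(t);q=P[(abs(P[...,0]-.579)<.05)&(abs(P[...,1]-.215)<.05)&(P[...,2]>.128)]
print('plug on pan',len(q),np.median(q,0))
```

```text
[ 0.4333 -0.0651  0.2399] [-0.32 -0.7  -0.34]
929 282.56297093649084 194.2475780409042 [ 0.43237217 -0.06339499  0.05303145] [0.03944267 0.0387853  0.00572467]
(array([282. , 194.9]), array([31.8, 32.6]), array([ 0.4326, -0.0646,  0.054 ]))
plug on pan 234 [0.57826047 0.21288583 0.13871944]
```

View pics/w3.png

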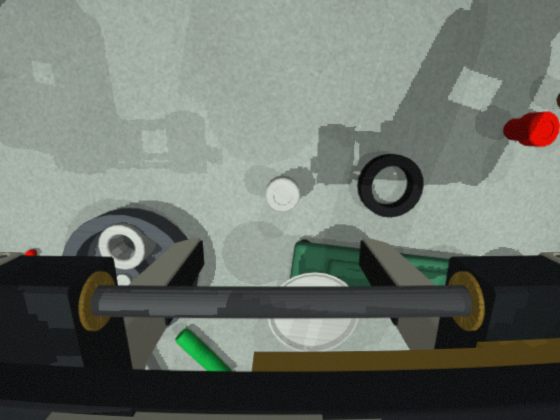

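The second plug is at (282,194), directly under the TCP, and the first stands on the lowered left pan (head top at z 0.139). Now I'll pick up the second.

Emit:
move_arm(deltas=[[[0, 0, 40], [0, 0, 0]], [[0, 0, 50], [0, 0, 0]], [[0, 0, 50], [0, 0, 0]], [[0, 0, 32], [0, 0, 0]], [[0, 0, 13], [0, 0, 0]], [[0, 0, 0], [0, 0, 0]], [[0, 0, 0], [0, 0, 0]]])

```text
clock: 10.55
tool_pos: [0.4338, -0.066, 0.0563]
ee_rot: [-3.141, 0.002, -3.142]
ft_force: [-0.3, -0.3, 0.1]
gripper_width: 0.0929
grasp_force: 0.0
```

Emit:
move_arm(deltas=[[[0, 0, 0], [0, 0, 0]], [[0, 0, 0], [0, 0, 0]], [[0, 0, 0], [0, 0, 0]], [[0, 0, 0], [0, 0, 0]], [[0, 0, 0], [0, 0, 0]], [[0, 0, 0], [0, 0, 0]]], hand=0, newtons=30)

```text
clock: 11.3
tool_pos: [0.4329, -0.0659, 0.0552]
ee_rot: [3.141, -0.0, 3.141]
ft_force: [0.0, 1.0, -0.4]
gripper_width: 0.0397
grasp_force: 29.8
```

Emit:
move_arm(deltas=[[[0, 0, -30], [0, 0, 0]], [[0, 0, -50], [0, 0, 0]], [[0, 0, -50], [0, 0, 0]], [[0, 0, -20], [0, 0, 0]], [[-27, 7.5, 0], [0, 0, 0]], [[-30, 8, 0], [0, 0, 0]], [[-30, 8, 0], [0, 0, 0]], [[-27, 8, 0], [0, 0, 0]], [[0, 0, 0], [0, 0, 0]], [[0, 0, 0], [0, 0, 0]], [[0, 0, 0], [0, 0, 0]]])

```text
clock: 12.68
tool_pos: [0.5463, -0.0347, 0.2051]
ee_rot: [3.142, -0.001, 3.141]
ft_force: [-0.6, -0.1, -4.0]
gripper_width: 0.0393
grasp_force: 29.8
```

Run:
```python
from h import *
s=manip.get_state(); print(s['tool_pos'].round(4),s['ft_force'].round(2))
d=grab('wrist'); P=cloud(d)
w=(abs(P[...,0]-.547)<.07)&(abs(P[...,1]+.035)<.06)&(abs(P[...,2]-.112)<.006)
m=w.astype(np.uint8); u=np.where(m.any(0))[0]; u=u[(u>u.min()+3)&(u<u.max()-3)]; v=m[:,u].argmax(0)
X=plane(d,np.c_[u,v],.1145); A=np.c_[2*X[:,:2],np.ones(len(X))]; s=np.linalg.lstsq(A,(X[:,:2]**2).sum(1),rcond=None)[0]; print(s[:2],np.sqrt(s[2]+s[0]**2+s[1]**2)); print(np.median(P[w],0),P[w].min(0),P[w].max(0))
```

```text
[ 0.5463 -0.0347  0.2051] [-0.55 -0.06 -3.99]
[ 0.54650764 -0.03199151] 0.04780471080557275
[ 0.53146214 -0.03114456  0.11047354] [ 0.49869974 -0.08013664  0.10781562] [0.56913628 0.01482839 0.11626835]
```

Emit:
move_arm(deltas=[[[0, 2, 22], [0, 0, 0]], [[0, 0, 14], [0, 0, 0]], [[0, 0, 1], [0, 0, 0]], [[0, 0, 1], [0, 0, 0]], [[0, 0, 1], [0, 0, 0]], [[0, 0, 0.5], [0, 0, 0]], [[0, 0, 0], [0, 0, 0]], [[0, 0, 0], [0, 0, 0]]])

```text
clock: 13.72
tool_pos: [0.547, -0.0325, 0.1658]
ee_rot: [-3.142, 0.0, 3.141]
ft_force: [0.6, 0.4, -3.2]
gripper_width: 0.0398
grasp_force: 29.8
```

Emit:
move_arm(deltas=[[[0, 0, 1], [0, 0, 0]], [[0, 0, 1], [0, 0, 0]], [[0, 0, 0], [0, 0, 0]], [[0, 0, 0], [0, 0, 0]], [[0, 0, 0], [0, 0, 0]]])

```text
clock: 14.35
tool_pos: [0.547, -0.0326, 0.1638]
ee_rot: [-3.141, 0.0, 3.141]
ft_force: [0.2, -2.1, -0.6]
gripper_width: 0.0396
grasp_force: 29.8
```

Emit:
move_arm(deltas=[[[0, 0, 2], [0, 0, 0]], [[0, 0, 2], [0, 0, 0]], [[0, 0, 2], [0, 0, 0]], [[0, 0, 2], [0, 0, 0]], [[0, 0, 2], [0, 0, 0]], [[0, 0, 2], [0, 0, 0]], [[0, 0, 2], [0, 0, 0]], [[0, 0, 2], [0, 0, 0]], [[0, 0, 2], [0, 0, 0]], [[0, 0, 2], [0, 0, 0]], [[0, 0, 1.7], [0, 0, 0]], [[0, 0, 0], [0, 0, 0]]])

```text
clock: 15.85
tool_pos: [0.5469, -0.0323, 0.1418]
ee_rot: [3.141, -0.0, 3.141]
ft_force: [-0.1, 1.0, -1.4]
gripper_width: 0.0394
grasp_force: 29.9
```

Emit:
move_arm(deltas=[[[0, 0, 0], [0, 0, 0]], [[0, 0, 0], [0, 0, 0]]])

```text
clock: 16.1
tool_pos: [0.5469, -0.0324, 0.142]
ee_rot: [3.141, -0.0, 3.141]
ft_force: [1.1, 1.8, -2.2]
gripper_width: 0.0394
grasp_force: 29.9
```

Emit:
move_arm(deltas=[[[0, 0, 0], [0, 0, 0]], [[0, 0, 0], [0, 0, 0]], [[0, 0, 0], [0, 0, 0]], [[0, 0, 0], [0, 0, 0]], [[0, 0, -20], [0, 0, 0]], [[0, 0, -40], [0, 0, 0]], [[0, 0, -40], [0, 0, 0]], [[0, 0, 0], [0, 0, 0]], [[0, 0, 0], [0, 0, 0]], [[0, 0, 0], [0, 0, 0]], [[0, 0, 0], [0, 0, 0]], [[0, 0, 0], [0, 0, 0]]], hand=1)

```text
clock: 17.6
tool_pos: [0.5469, -0.0325, 0.2416]
ee_rot: [3.142, -0.001, 3.141]
ft_force: [-0.0, -0.2, 0.6]
gripper_width: 0.0927
grasp_force: 0.0
```

Emit:
move_arm(deltas=[[[0, 0, 0], [0, 0, 0]], [[0, 0, 0], [0, 0, 0]], [[0, 0, 0], [0, 0, 0]], [[0, 0, 0], [0, 0, 0]], [[0, 0, 0], [0, 0, 0]], [[0, 0, 0], [0, 0, 0]], [[0, 0, 0], [0, 0, 0]], [[0, 0, 0], [0, 0, 0]], [[0, 0, 0], [0, 0, 0]], [[0, 0, 0], [0, 0, 0]]])

```text
clock: 18.85
tool_pos: [0.547, -0.0325, 0.242]
ee_rot: [3.142, -0.0, 3.141]
ft_force: [-0.5, 0.1, 0.0]
gripper_width: 0.0929
grasp_force: 0.0
```

Run:
```python
from h import *
s=manip.get_state(); print(s['clock'],s['tool_pos'].round(4),s['ft_force'].round(2))
d=grab('scene','s4'); 
cv2.imwrite('pics/s4c.png',cv2.resize(d['image'][160:300,180:400],None,fx=3,fy=3,interpolation=cv2.INTER_CUBIC)[...,::-1])
w=grab('wrist')
for n,D in(('s',d),('w',w),('t',grab('top'))):
    P=cloud(D)
    for x,y in((.579,.215),(.547,-.0325)):
        k=(abs(P[...,0]-x)<.023)&(abs(P[...,1]-y)<.023)&(P[...,2]>.13)&(P[...,2]<.172); q=P[k]
        if len(q)>20: print(n,len(q),np.percentile(q[:,2],[50,90]).round(4),((q.min(0)+q.max(0))/2).round(4))
```

```text
18.85 [ 0.547  -0.0325  0.242 ] [-0.54  0.11  0.04]
s 253 [0.1616 0.1644] [0.5792 0.2155 0.1483]
s 129 [0.1377 0.14  ] [ 0.5493 -0.031   0.1365]
w 739 [0.1493 0.1617] [0.5724 0.2064 0.1478]
w 1623 [0.1388 0.1399] [ 0.546  -0.0308  0.1359]
t 267 [0.1636 0.1661] [0.5777 0.2133 0.157 ]
```

View pics/s4c.png

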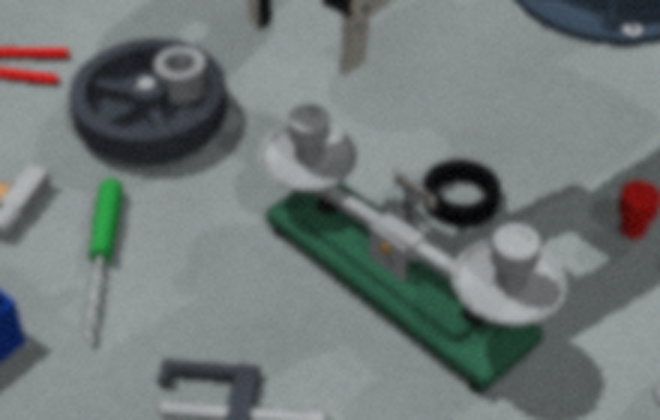

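Both plugs are standing, at crop (308,125) and (515,250). The right head top is at 0.139 m and the left at 0.164 m, so the right one is heavier. I'll take that one.

Emit:
move_arm(deltas=[[[0, 0, 40], [0, 0, 0]], [[0, 0, 40], [0, 0, 0]], [[0, 0, 20.5], [0, 0, 0]], [[0, 0, 0], [0, 0, 0]], [[0, 0, 0], [0, 0, 0]]])

```text
clock: 19.62
tool_pos: [0.5475, -0.0326, 0.1425]
ee_rot: [-3.141, 0.001, 3.141]
ft_force: [-0.4, 0.8, -0.1]
gripper_width: 0.0932
grasp_force: 0.0
```

Emit:
move_arm(deltas=[[[0, 0, 0], [0, 0, 0]], [[0, 0, 0], [0, 0, 0]], [[0, 0, 0], [0, 0, 0]], [[0, 0, 0], [0, 0, 0]], [[0, 0, 0], [0, 0, 0]], [[0, 0, 0], [0, 0, 0]]], hand=0, newtons=50)

```text
clock: 20.38
tool_pos: [0.547, -0.0324, 0.1416]
ee_rot: [3.141, 0.0, 3.141]
ft_force: [0.2, 0.6, 0.7]
gripper_width: 0.0389
grasp_force: 49.9
```

Emit:
move_arm(deltas=[[[0, 0, -3], [0, 0, 0]], [[0, 0, -3], [0, 0, 0]], [[0, 0, -3], [0, 0, 0]], [[0, 0, -3], [0, 0, 0]], [[0, 0, -3], [0, 0, 0]], [[0, 0, -3], [0, 0, 0]], [[0, 0, -3], [0, 0, 0]], [[0, 0, -3], [0, 0, 0]], [[0, 0, -3], [0, 0, 0]], [[0, 0, -5], [0, 0, 0]], [[0, 0, -20], [0, 0, 0]], [[0, 0, -21], [0, 0, 0]]])

```text
clock: 21.88
tool_pos: [0.5469, -0.0325, 0.2152]
ee_rot: [3.142, -0.0, 3.141]
ft_force: [-0.6, 0.8, -3.2]
gripper_width: 0.0388
grasp_force: 49.8
```

Emit:
move_arm(deltas=[[[-2, -30, 0], [0, 0, 0]], [[-2, -40, 0], [0, 0, 0]], [[-2, -45, 0], [0, 0, 0]], [[-2, -45, 0], [0, 0, 0]], [[-2, -40, 0], [0, 0, 0]], [[0, -25, 0], [0, 0, 0]], [[0, 0, 0], [0, 0, 0]], [[0, 0, 0], [0, 0, 0]], [[0, 0, 0], [0, 0, 0]]])

```text
clock: 23.0
tool_pos: [0.5571, -0.2564, 0.2147]
ee_rot: [3.141, -0.0, -3.141]
ft_force: [0.3, -1.0, -4.0]
gripper_width: 0.0393
grasp_force: 49.8
```

Run:
```python
from h import *
s=manip.get_state(); print(s['clock'],s['tool_pos'].round(4),s['ee_rot'].round(4),s['ft_force'].round(2))
d=grab('wrist','w5'); t=grab('top')
P=cloud(t); q=P[(abs(P[...,0]-.579)<.04)&(abs(P[...,1]-.215)<.04)&(P[...,2]>.125)]; print('left',len(q),np.median(q,0))
k,c=K(d); X=np.array([.4965,-.2575,.058]); uv=cv2.projectPoints(X.reshape(1,1,3),cv2.Rodrigues(d['R'])[0],d['t'],k,c)[0].ravel(); print(uv)
```

```text
23.0 [ 0.5571 -0.2564  0.2147] [ 3.1414 -0.     -3.1406] [ 0.33 -1.03 -4.02]
left 238 [0.57822522 0.21292453 0.13868946]
[280.50504673 141.54339167]
```

View pics/w5.png

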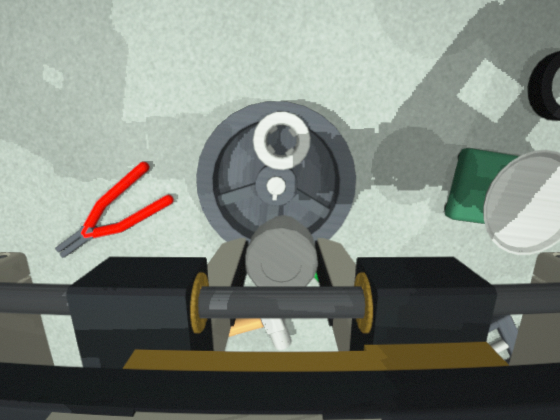

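Run:
```python
from h import *
d=load('wrist')
for lo in(190,205,215): print('boss',lo,blob(d,281,140,34,.058,lo))
t=load('top'); print('top',blob(t,364,231,18,.058,150),blob(t,364,231,18,.058,170))
# head: top-edge arc of the grey disc, from depth
P=cloud(d); z=P[...,2]; m=((z>.205)&(z<.22)).astype(np.uint8); m[:,:247]=0; m[:,318:]=0; m[285:]=0
u=np.arange(250,314,2); v=m[:,u].argmax(0); X=plane(d,np.c_[u,v][v>0],.2127)
A=np.c_[2*X[:,:2],np.ones(len(X))]; s=np.linalg.lstsq(A,(X[:,:2]**2).sum(1),rcond=None)[0]; print('head',s[:2],np.sqrt(s[2]+s[0]**2+s[1]**2), np.median(z[245:270,265:300]))
```

```text
boss 190 (array([279.9, 139.5]), array([49.6, 53.8]), array([ 0.4946, -0.2581,  0.058 ]))
boss 205 (array([280. , 139.6]), array([49.2, 53.2]), array([ 0.4946, -0.258 ,  0.058 ]))
boss 215 (array([280.1, 139.6]), array([48.9, 52.7]), array([ 0.4946, -0.2579,  0.058 ]))
top (array([347.3, 248.2]), array([2.9, 4.7]), array([ 0.4515, -0.2139,  0.058 ])) (array([347.3, 248.3]), array([2.3, 3.9]), array([ 0.4512, -0.2139,  0.058 ]))
head [ 0.55300528 -0.2566965 ] 0.018571369130430133 nan
```

Run:
```python
from h import *
d=load('wrist')
for lo in(110,130,150,170): print('boss',lo,blob(d,281,140,34,.058,lo))
# bore mouth: dark hole inside the ring
S=6; u0,v0,r=281,140,22
c=cv2.resize(d['image'][v0-r:v0+r+1,u0-r:u0+r+1],None,fx=S,fy=S,interpolation=cv2.INTER_CUBIC)
for lo in(140,165,190):
    b=(c.min(2)<lo).astype(np.uint8)*255
    for k in cv2.findContours(b,cv2.RETR_LIST,cv2.CHAIN_APPROX_NONE)[0]:
        if 9000<cv2.contourArea(k)<40000:
            e=cv2.fitEllipse(cv2.convexHull(k)); uv=(np.array(e[0])+.5)/S-.5+[u0-r,v0-r]; print('hole',lo,uv.round(1),np.round(np.array(e[1])/S,1),plane(d,[uv],.058).round(4))
cv2.imwrite('pics/b5.png',cv2.resize(d['image'][90:290,200:360],None,fx=3,fy=3,interpolation=cv2.INTER_CUBIC)[...,::-1])
```

```text
boss 110 (array([280.8, 140.1]), array([57.6, 59.8]), array([ 0.4951, -0.2572,  0.058 ]))
boss 130 (array([280.8, 140.1]), array([56.8, 58.7]), array([ 0.4951, -0.2572,  0.058 ]))
boss 150 (array([280.8, 140. ]), array([55.9, 58.1]), array([ 0.495 , -0.2573,  0.058 ]))
boss 170 (array([280.1, 139.8]), array([50.6, 54.4]), array([ 0.4948, -0.2579,  0.058 ]))
hole 140 [281.8 140.5] [32.9 34.3] [[ 0.4955 -0.2562  0.058 ]]
hole 165 [282.4 140.9] [33.9 37.5] [[ 0.4959 -0.2556  0.058 ]]
```

View pics/b5.png

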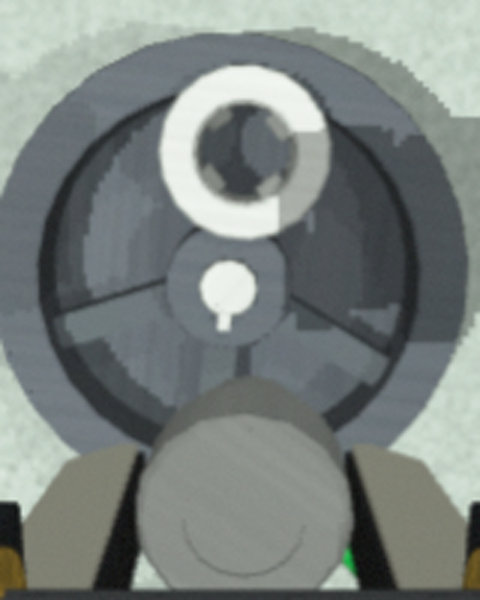

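The ring spans 160–329 × 65–239 in the crop, centring at about (281.2,140.3) in the full image. The head spans 137–352 with its far edge at 413. I'll convert both to positions.

Run:
```python
from h import *
d=load('wrist'); a=lambda x,y:((x+.5)/3-.5+200,(y+.5)/3-.5+90)
print('ring edges',plane(d,[a(160,152),a(329,152),a(244.5,65),a(244.5,239)],.058).round(4))
print('head edges',plane(d,[a(137,505),a(352,505),a(244.5,413)],.2127).round(4), K(d)[0])
```

```text
ring edges [[ 0.4953 -0.2847  0.058 ]
 [ 0.4953 -0.229   0.058 ]
 [ 0.4677 -0.2569  0.058 ]
 [ 0.5241 -0.2568  0.058 ]]
head edges [[ 0.5532 -0.276   0.2127]
 [ 0.5531 -0.2375  0.2127]
 [ 0.5359 -0.2568  0.2127]] [[299.80133349   0.         281.12337798]
 [  0.         299.80133349 209.81368884]
 [  0.           0.           1.        ]]
```

Emit:
move_arm(deltas=[[[20, -0.5, 0], [0, 0, 0]], [[20, 0, 0], [0, 0, 0]], [[20.5, 0, 0], [0, 0, 0]], [[0, 0, 0], [0, 0, 0]], [[0, 0, 30], [0, 0, 0]], [[0, 0, 40], [0, 0, 0]], [[0, 0, 20], [0, 0, 0]], [[0, 0, 7], [0, 0, 0]], [[0, 0, 0], [0, 0, 0]], [[0, 0, 0], [0, 0, 0]], [[0, 0, 0], [0, 0, 0]]])

```text
clock: 24.48
tool_pos: [0.4968, -0.2582, 0.1183]
ee_rot: [-3.141, 0.001, 3.141]
ft_force: [0.3, -0.2, -3.6]
gripper_width: 0.0392
grasp_force: 49.8
```

Emit:
move_arm(deltas=[[[0, 0, 3], [0, 0, 0]], [[0, 0, 3], [0, 0, 0]], [[0, 0, 3], [0, 0, 0]], [[0, 0, 2], [0, 0, 0]], [[0, 0, 2], [0, 0, 0]], [[0, 0, 0], [0, 0, 0]], [[0, 0, 0], [0, 0, 0]]])

```text
clock: 25.35
tool_pos: [0.4965, -0.258, 0.1046]
ee_rot: [-3.142, 0.0, 3.141]
ft_force: [-0.1, -0.3, -3.4]
gripper_width: 0.0393
grasp_force: 49.8
```

Emit:
move_arm(deltas=[[[0, 0.8, 1], [0, 0, 0]], [[0, 0, 1], [0, 0, 0]], [[0, 0, 1], [0, 0, 0]], [[0, 0, 1], [0, 0, 0]], [[0, 0, 1], [0, 0, 0]], [[0, 0, 0], [0, 0, 0]], [[0, 0, 0], [0, 0, 0]]])

```text
clock: 26.22
tool_pos: [0.4965, -0.2573, 0.0996]
ee_rot: [-3.141, 0.0, 3.141]
ft_force: [-1.4, -1.5, -2.8]
gripper_width: 0.0391
grasp_force: 49.8
```

Emit:
move_arm(deltas=[[[0, 0, 1], [0, 0, 0]], [[0, 0, 1], [0, 0, 0]], [[0, 0, 1], [0, 0, 0]], [[0, 0, 0], [0, 0, 0]]])

```text
clock: 26.72
tool_pos: [0.4969, -0.2574, 0.097]
ee_rot: [-3.141, 0.001, 3.141]
ft_force: [-1.2, 0.3, 4.2]
gripper_width: 0.0389
grasp_force: 49.9
```

Emit:
move_arm(deltas=[[[0, 0, 1], [0, 0, 0]], [[0, 0, 1], [0, 0, 0]], [[0, 0, 1], [0, 0, 0]], [[0, 0, 0], [0, 0, 0]]])

```text
clock: 27.22
tool_pos: [0.4968, -0.2573, 0.0938]
ee_rot: [-3.141, 0.001, 3.141]
ft_force: [-0.5, -1.4, 2.9]
gripper_width: 0.0392
grasp_force: 49.9
```

Emit:
move_arm(deltas=[[[0, 0, 1.5], [0, 0, 0]], [[0, 0, 1.5], [0, 0, 0]], [[0, 0, 1.5], [0, 0, 0]], [[0, 0, 1.5], [0, 0, 0]], [[0, 0, 1.5], [0, 0, 0]], [[0, 0, 0], [0, 0, 0]]])

```text
clock: 27.98
tool_pos: [0.4964, -0.2572, 0.0858]
ee_rot: [3.141, -0.0, 3.141]
ft_force: [0.6, -1.9, 0.7]
gripper_width: 0.0397
grasp_force: 49.9
```

Emit:
move_arm(deltas=[[[0, 0, 1], [0, 0, 0]], [[0, 0, 1], [0, 0, 0]], [[0, 0, 0], [0, 0, 0]]])

```text
clock: 28.35
tool_pos: [0.4964, -0.2572, 0.0839]
ee_rot: [3.142, -0.0, 3.141]
ft_force: [-0.2, -1.1, 1.6]
gripper_width: 0.039
grasp_force: 49.9
```

Level force is about +1.5 N with the plug's weight included. I'll creep from here.

Emit:
move_arm(deltas=[[[0, 0, 0.5], [0, 0, 0]], [[0, 0, 0.5], [0, 0, 0]], [[0, 0, 0], [0, 0, 0]]])

```text
clock: 28.72
tool_pos: [0.4964, -0.2572, 0.083]
ee_rot: [-3.142, -0.0, 3.141]
ft_force: [1.2, -0.2, 3.8]
gripper_width: 0.0391
grasp_force: 49.9
```

Emit:
move_arm(deltas=[[[0, 0, 0.4], [0, 0, 0]], [[0, 0, 0], [0, 0, 0]]])

```text
clock: 28.98
tool_pos: [0.4965, -0.2572, 0.0826]
ee_rot: [3.142, 0.0, 3.141]
ft_force: [0.2, -0.5, 2.6]
gripper_width: 0.0392
grasp_force: 49.9
```

Emit:
move_arm(deltas=[[[0, 0, 0.4], [0, 0, 0]], [[0, 0, 0], [0, 0, 0]]])

```text
clock: 29.22
tool_pos: [0.4965, -0.2572, 0.0824]
ee_rot: [-3.141, 0.0, 3.141]
ft_force: [0.0, -0.2, 5.5]
gripper_width: 0.0392
grasp_force: 49.9
```

Emit:
move_arm(deltas=[[[0, 0, 0.3], [0, 0, 0]], [[0, 0, 0], [0, 0, 0]]])

```text
clock: 29.48
tool_pos: [0.4965, -0.2572, 0.0823]
ee_rot: [-3.141, 0.0, 3.141]
ft_force: [-1.1, 0.1, 9.6]
gripper_width: 0.0396
grasp_force: 49.9
```

Emit:
move_arm(deltas=[[[0, 0, 0.3], [0, 0, 0]], [[0, 0, 0], [0, 0, 0]]])

```text
clock: 29.72
tool_pos: [0.4966, -0.2572, 0.0823]
ee_rot: [-3.141, 0.0, 3.141]
ft_force: [-1.9, 0.4, 11.5]
gripper_width: 0.0391
grasp_force: 49.9
```

Emit:
move_arm(deltas=[[[0, 0, 0.3], [0, 0, 0]], [[0, 0, 0], [0, 0, 0]], [[0, 0, 0], [0, 0, 0]]])

```text
clock: 30.1
tool_pos: [0.4966, -0.2572, 0.0823]
ee_rot: [-3.141, 0.0, 3.141]
ft_force: [-4.0, 2.1, 15.0]
gripper_width: 0.039
grasp_force: 49.9
```

Emit:
move_arm(deltas=[[[0, 0, 0.15], [0, 0, 0]], [[0, 0, 0], [0, 0, 0]], [[0, 0, 0], [0, 0, 0]]])

```text
clock: 30.48
tool_pos: [0.4966, -0.2572, 0.0822]
ee_rot: [-3.141, 0.0, 3.141]
ft_force: [-4.5, 1.8, 17.3]
gripper_width: 0.0389
grasp_force: 49.9
```

Emit:
move_arm(deltas=[[[0, 0, -0.7], [0, 0, 0]], [[0, 0, 0], [0, 0, 0]]])

```text
clock: 30.72
tool_pos: [0.4965, -0.2572, 0.0823]
ee_rot: [-3.141, 0.0, 3.141]
ft_force: [-1.5, 0.5, 8.5]
gripper_width: 0.0391
grasp_force: 49.9
```

Emit:
move_arm(deltas=[[[0, 0, 0], [0, 0, 0]], [[0, 0, 0], [0, 0, 0]], [[0, 0, 0], [0, 0, 0]], [[0, 0, 0], [0, 0, 0]], [[0, 0, -20], [0, 0, 0]], [[0, 0, -50], [0, 0, 0]], [[0, 0, -60], [0, 0, 0]], [[-30, 0, 0], [0, 0, 0]], [[-30, 0, 0], [0, 0, 0]], [[0, 0, 0], [0, 0, 0]], [[0, 0, 0], [0, 0, 0]]], hand=1)

```text
clock: 32.1
tool_pos: [0.5558, -0.2571, 0.2115]
ee_rot: [3.141, -0.001, 3.141]
ft_force: [-0.4, -0.1, -0.3]
gripper_width: 0.0928
grasp_force: 0.0
```

Run:
```python
from h import *
d=grab('wrist','w6'); t=grab('top'); 
P=cloud(d); c=P[(abs(P[...,0]-.496)<.03)&(abs(P[...,1]+.257)<.03)]
h=c[abs(c[:,2]-.08)<.008]; b=c[abs(c[:,2]-.058)<.006]; print('head',len(h),np.median(h,0),(h.min(0)+h.max(0))/2,'boss z',len(b),np.median(b[:,2]))
P=cloud(t); q=P[(abs(P[...,0]-.579)<.04)&(abs(P[...,1]-.215)<.04)&(P[...,2]>.125)]; print('left',len(q),np.median(q,0)); print(manip.get_state()['clock'])
c=P[(abs(P[...,0]-.496)<.03)&(abs(P[...,1]+.257)<.03)]; h=c[abs(c[:,2]-.08)<.01]; print('top head',len(h),np.median(h,0))
cv2.imwrite('pics/w6.png',d['image'][...,::-1])
```

```text
head 1461 [ 0.49568167 -0.25757524  0.07988776] [ 0.49601927 -0.2572091   0.07999006] boss z 1159 0.05772909607175522
left 240 [0.57823768 0.21295775 0.13861412]
32.2
top head 0 [nan nan nan]
  return _methods._mean(a, axis=axis, dtype=dtype,
  ret = um.true_divide(
```

View pics/w6.png

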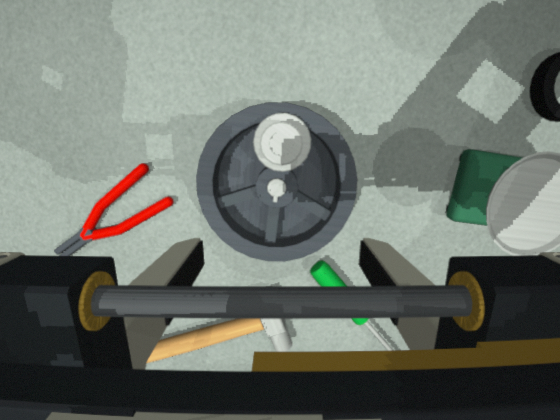

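The plug sits flat on the boss at (282,140): head top at 79.9 mm against the expected 80. The other plug is still on the left pan, so I'm handing in.

```bash
python3 -c "
from bench import manip
print(manip.finish_job())"
```

```text
the job is handed in; nothing more can be done
None
```

I pressed the heavier plug (the one on the right pan, which dropped) into the flywheel's bore and bedded it with roughly 15–20 N. The lighter plug still stands on the left pan, and I handed the job in at about 32 s; no verdict came back.

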